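Shim a batten tight in the bench push clamp and hold it

TASK

The wooden batten stands against the fixed stop with one plywood shim in front of it, but the short-stroke push clamp still cannot reach. Take more shims one by one from the rack and stand them upright on the bench in the gap between the clamp jaw and that first shim, face to face with it and centred on the jaw, the jaw left open meanwhile, until pushing the jaw in by its post squeezes shims and batten snugly against the stop; shims you do not need stay in the rack, and the hammer, jar and file blank are left alone. Finish while still holding the jaw pushed in by its post: it springs open if let go.

Things in the scene. Friction and masses are not known exactly. Their poses are not given: they have to be found in the camera images.
- clamp: base of the push clamp, bolted to the bench. Origin on the bench top (z 0) directly under the middle of the open jaw's front face; x is the closing direction, towards batten and stop, z up. The base plate, 31 high at most, lies behind the jaw (x -118 to -18) and is 90 wide (y). The floor of the gap is the bare bench top
- jaw (a joint): travel of the clamp jaw along the clamp's x, in m: 0 open, 0.030 fully in (hard end stop). A return spring pushes it open with 3 N at 0 rising to 6 N at 0.030
- jaw_face (a point): middle of the jaw's flat front face, 27 above the bench; moves with the jaw. The face is 84 wide (y), from 4 to 50 above the bench
- jaw_post (a point): grip point on the jaw's upright wooden post, 75 above the bench and 62 behind the jaw's face; moves with the jaw. The post is 24 x 24, spans 36 to 96 above the bench, and rises from the jaw's slide, 50 wide; there are 34 of free space between post and face plate (16 thick, 50 high)
- stop: fixed steel stop bolted to the bench. Origin on the bench under the middle of its front face, same axes as the clamp, straight opposite it. Face 140 wide (y), 55 high; feet reach 45 behind it. Gap between open jaw and batten = distance from clamp to stop minus 34 (the batten), about 48 to 74, of which the first shim already fills 16
- batten_mid (a point): centre of the loose wooden batten, 34 thick (x), 180 long (y), 50 high, 150 g, standing on the bench against the stop's face, mid-length at the stop's middle
- rack: wooden rack fixed to the bench, with four slots for upright shims; the slot at x -51 is empty, the other three hold shims. Origin on the bench under its middle; 156 long (x), 100 wide (y). Its floor is 8 above the bench, its walls 32; slots are 20 wide, side by side along x at 34 pitch (x -51, -17, 17, 51), with 2 mm play either side of a shim
- shim0_mid (a point): shim 0, one of four identical loose plywood shims, 60 g: a plate 16 thick (its x), lower part 84 wide (its y) and 45 high, with a gripping tab 36 wide (y), 16 thick and 40 high rising from the middle of its top edge; 85 high in all. This point is half-way up (42.5 above its underside; the tab spans 2.5 to 42.5 above this point). z up. This one already stands on the bench in the gap, flat against the batten's jaw side, and stays there
- shim1_mid (a point): shim 1, one of four identical loose plywood shims, 60 g: a plate 16 thick (its x), lower part 84 wide (its y) and 45 high, with a gripping tab 36 wide (y), 16 thick and 40 high rising from the middle of its top edge; 85 high in all. This point is half-way up (42.5 above its underside; the tab spans 2.5 to 42.5 above this point). z up. It starts upright in the rack, its underside 8 above the bench; lift it straight up by the tab, gripping across the 36 mm
- shim2_mid (a point): shim 2, one of four identical loose plywood shims, 60 g: a plate 16 thick (its x), lower part 84 wide (its y) and 45 high, with a gripping tab 36 wide (y), 16 thick and 40 high rising from the middle of its top edge; 85 high in all. This point is half-way up (42.5 above its underside; the tab spans 2.5 to 42.5 above this point). z up. It starts upright in the rack, its underside 8 above the bench; lift it straight up by the tab, gripping across the 36 mm
- shim3_mid (a point): shim 3, one of four identical loose plywood shims, 60 g: a plate 16 thick (its x), lower part 84 wide (its y) and 45 high, with a gripping tab 36 wide (y), 16 thick and 40 high rising from the middle of its top edge; 85 high in all. This point is half-way up (42.5 above its underside; the tab spans 2.5 to 42.5 above this point). z up. It starts upright in the rack, its underside 8 above the bench; lift it straight up by the tab, gripping across the 36 mm
- hammer: bystander: hammer lying on the bench beyond the work, about 300 long, axis along its x; leave alone
- blank: bystander: flat steel file blank 5 thick, 230 long (x), 26 wide with a narrow tang, lying between robot and work; leave alone
- jar: bystander: glass jar with a steel lid, 60 across, 75 high, standing to the left of the work; origin under it; leave alone
Mind the look-alikes: they are no part of the job. Leave any red or yellow look-alike of the part that bears batten_mid alone.

How it is judged:
By the outcome, as a careful person would: the job done as asked, in the order asked, and still so for the second after the job is handed in, while the arm keeps its last pose, push and grip.
It also fails if it takes over 72 s, if anything falls off the work surface, if the arm or the gripper's body presses on something with over 40 N, if the wrist force passes 120 N, or if a joint passes its speed limit or range.

ROBOT

A 6-joint arm with a two-finger parallel gripper is mounted at the origin on the work surface. World frame = base frame: x ahead of the robot, y to its left, z up, the work surface at z = 0. Lengths are in m, angles in rad, forces in N, time in s.
With the tool pointing down it reaches from about 0.3 to 0.775 m from the base axis. Payload 14.6 kg.
Tool frame: the origin (TCP) lies at the very end of the fingers, on their centre line; the grasp point (between the pads) lies 19 mm behind it; z points along the fingers, y is the line along which they close (so a half turn about z gives the same grasp; the last joint's range is limited). The gripper opens to 94 mm and grips with 3 to 60 N. Pads are 16 mm wide; open, the fingers measure 119 mm over their backs; the gripper's body (75 mm by 177 mm) begins 78 mm behind the grasp point.
Start: joints at [1.128, 0.3, 1.521, -0, 1.321, -0.067], TCP at [0.202, 0.512, 0.205] pointing down, gripper open.
Joint ranges: [-3.03, 3.03], [-0.79, 2.21], [0.23, 2.52], [-1.04, 4.18], [0, 3.07], [-2.55, 2.55]. Speed limits (rad/s): [2.22, 2.22, 2.57, 3.14, 3.14, 3.14].

INTERFACE

Orientations are given as [roll, pitch, yaw] about the fixed x, y, z axes, in that order (R = Rz(yaw) Ry(pitch) Rx(roll)).
In Python, from station import ctrl gives the robot as it stands.
- The arm moves only by the tool move_arm, never from a script. Its argument "increments" is a list of rows, each a list of 7 numbers: the opening, from 0 (shut) to 1 (fully open), then the shift along the tool's x, y, z in units of 50 mm (1.0 is 50 mm), then the turn, a rotation vector about the tool's x, y, z in rad. In form: [[claw, tx, ty, tz, rx, ry, rz], ...]. A call has 1 to 20 rows; each row shifts and turns the commanded pose from where the row before left it, along the tool's axes as they then stand; what a row does not reach is not made up. A row lasts 1/10 s, in which the tool goes at most 50 mm and 8.59 degrees, less where a joint would pass 70% of its speed; a pose out of reach is approached as far as the arm can. A call is refused whole if a number of a shift passes 1 or a number of a turn 0.15, either way. A call with a gripper value outside its range is refused whole. The fingers move at their own pace and stop on an object; "force" is the grip in N (left out, the last holds). Time passes only in rows, so rows that do not move let the fingers close. It gives the time, the measured TCP pose, the force, the opening and the grip force at its end, in the units of the state.
- ctrl.get_obs(): the state, without advancing time (a new reading comes with each control period).
- ctrl.camera(name): name is "scene" or "top" or "wrist"; returns a dict with "color" (384x512x3 uint8, blue, green, red), "K" (3x3 intrinsics, pixels), "distortion" ([k1, k2, p1, p2, k3] as OpenCV has them; the pictures are not rectified), "pose" (4x4, takes a point from camera to world coordinates); the wrist camera has in their place "tool_from_camera" (4x4, takes a point from camera to tool coordinates, whose origin is the TCP and whose axes are the flange's). Camera axes: x right, y down, z forward; pixel columns grow to the right and rows downward; lengths in m; the calibration is good to about 2 mm. A picture is of the moment at which its call begins: read the wrist's pose just before it. There is no depth.
- ctrl.hand_in(): hands the job in; it is judged then, once.
Trained networks look in a picture, given as the dict that the camera call returned (one of the last four; its "shot" number tells which), for a name from the list of things; names that differ only in an ending like _2 or _b are one class to them, and where a whole thing is asked for, a point or a joint stands for the part that bears it (a point fixed in the world has none). Each returns a list of dicts, best first, with "conf" (0 to 1); they miss things now and then, are a little off and sometimes report something else, mostly with a low value. They report only what shows in the picture. A call takes as long as a camera call. They do not tell look-alikes from the thing itself.
- ctrl.cut_out(name, picture): "mask" (384x512 bool, what is visible of it) and "centre" ([row, column] in pixels, amid what is visible of it).
The state is a dict: "time_s": time; "qpos": joint angles; "joint_vel": joint speeds; "tau": joint torques, N m; "ee_pos": TCP position; "eef_rot": TCP orientation; "force": force on the tool from outside, world axes, zero at the start; "moment": the same for the moment, N m; "grip_width": finger opening in m; "grip_force": force on a finger pad.
Only numpy, scipy, OpenCV 4.12 (cv2) and the standard library are available. Lean on these libraries where they do the work, as an engineer would, in place of code of your own. Each camera call takes 0.05 s, during which the arm holds its last target. There are 200 camera calls.

## Working session

There is one attempt and no reset: what is moved stays moved. The work goes in short steps, Python scripts to look and compute and a tool call to move; the robot and the scene stay as the last step left them, time stands still between calls to the robot, and variables do not carry over. Pictures are saved under pics/ and viewed, at most 10 in all, crops included, and the job is handed in when it is done.

Besides the shell and the picture viewer there is one more tool, called after "Request:" by a JSON object that holds its "method" and its "body". move_arm: Moves the arm, as the interface text tells. Its arguments: {"type":"object","properties":{"increments":{"type":"array","items":{"type":"array","items":{"type":"number"}}},"force":{"type":"number"}},"required":["increments"]}

```bash
mkdir -p pics; ls; python3 - <<'E'
from station import ctrl
import cv2,numpy as np
o=ctrl.get_obs(); print({k:np.round(v,3) for k,v in o.items()})
ims=[]
for n in("scene","top"):
    p=ctrl.camera(n); cv2.imwrite(f"pics/{n}0.png",p["color"])
    print(n,p["K"],p["distortion"],np.round(p["pose"],3).tolist(),p["shot"])
    for t in["clamp","jaw","stop","batten_mid","rack","shim0_mid","jar"]:
        for r in ctrl.cut_out(t,p)[:5]:
            if r["conf"]>.2: print(t,round(r["conf"],2),np.round(r["centre"]),r["mask"].sum())
E
```

```text
pics
{'time_s': np.float64(0.0), 'qpos': array([ 1.128,  0.3  ,  1.522, -0.   ,  1.321, -0.067]), 'joint_vel': array([ 0.002,  0.001,  0.   , -0.   , -0.   ,  0.   ]), 'tau': array([-0.0000e+00, -5.3181e+01, -3.5273e+01,  7.1000e-02,  2.5000e-02,
       -0.0000e+00]), 'ee_pos': array([0.202, 0.511, 0.205]), 'eef_rot': array([-3.14 , -0.   ,  2.766]), 'force': array([0.1  , 0.211, 0.279]), 'moment': array([-0.006, -0.014,  0.1  ]), 'grip_force': np.float64(0.0), 'grip_width': np.float64(0.094)}
scene [[460.55596842   0.         258.45604737]
 [  0.         460.55596842 203.12587044]
 [  0.           0.           1.        ]] [-0.06894283  0.          0.          0.          0.        ] [[-0.555, 0.516, -0.652, 1.286], [0.832, 0.342, -0.437, 0.557], [-0.002, -0.785, -0.619, 0.74], [0.0, 0.0, 0.0, 1.0]] 1
clamp 0.67 [196. 318.] 1095
jaw 0.88 [198. 317.] 816
stop 0.9 [232. 288.] 1756
batten_mid 0.89 [290. 279.] 1777
batten_mid 0.86 [218. 303.] 887
batten_mid 0.68 [193. 316.] 688
batten_mid 0.62 [229. 287.] 1748
batten_mid 0.55 [281. 405.] 2558
rack 0.84 [185. 197.] 1042
shim0_mid 0.68 [206. 297.] 294
jar 0.7 [220. 400.] 827
top [[409.19111099   0.         259.95929604]
 [  0.         409.19111099 190.68647224]
 [  0.           0.           1.        ]] [-0.12724028  0.          0.          0.          0.        ] [[0.01, -0.98, 0.197, 0.342], [-1.0, -0.013, -0.015, 0.112], [0.017, -0.197, -0.98, 1.16], [0.0, 0.0, 0.0, 1.0]] 2
clamp 0.78 [242. 237.] 1371
stop 0.94 [183. 234.] 623
batten_mid 0.94 [184. 140.] 1093
batten_mid 0.75 [196. 234.] 794
batten_mid 0.69 [134. 210.] 931
rack 0.61 [223. 346.] 1015
shim0_mid 0.71 [184. 234.] 611
shim0_mid 0.7 [206. 232.] 286
shim0_mid 0.65 [188. 360.] 308
jar 0.66 [246. 159.] 431
```

```bash
python3 - <<'E'
import cv2
a=cv2.imread("pics/top0.png")[90:310,110:400]
cv2.imwrite("pics/topc.png",cv2.resize(a,None,fx=2.7,fy=2.7,interpolation=cv2.INTER_CUBIC))
E
```

```text
(no output)
```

View pics/topc.png

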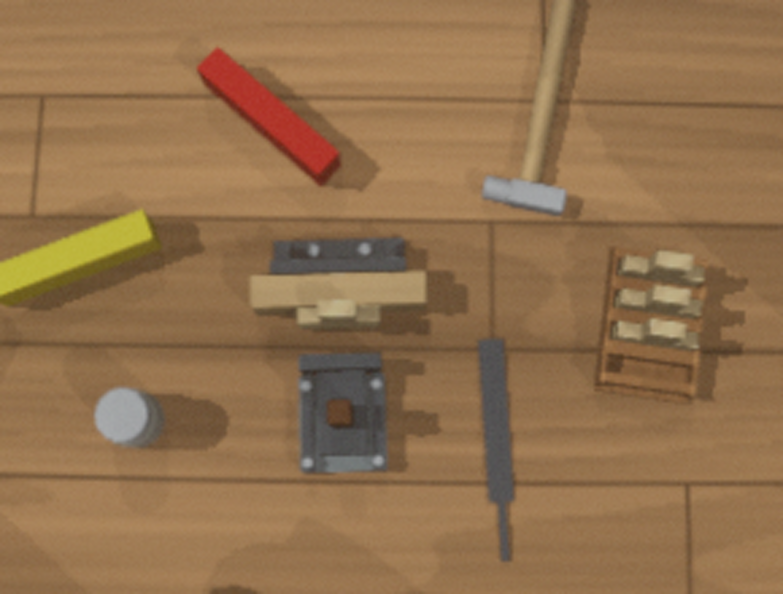

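View pics/scene0.png

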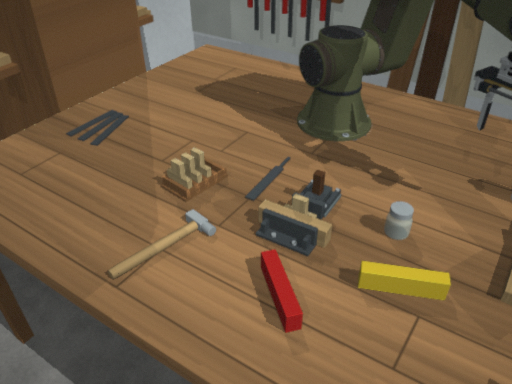

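The top crop shows the clamp with its post at about (340,408), and the batten with shim 0 in front at (338,310). The rack is on the right around (655,325): three shims in the far slots, and the empty slot nearest the robot. The red and yellow bars are decoys.

```bash
cat > h.py <<'E'
import numpy as np,cv2
from scipy.spatial.transform import Rotation as R
from station import ctrl
def bp(uv,z,K,d,T):
    n=cv2.undistortPoints(np.array([[uv]],float),np.array(K),np.array(d))[0,0]
    r=T[:3,:3]@[n[0],n[1],1]; return T[:3,3]+r*(z-T[2,3])/r[2]
def wrist():
    o=ctrl.get_obs(); p=ctrl.camera("wrist")
    T=np.eye(4);T[:3,:3]=R.from_euler("xyz",o["eef_rot"]).as_matrix();T[:3,3]=o["ee_pos"]
    p["pose"]=T@np.array(p["tool_from_camera"]); return p
def proj(P,p):
    T=np.linalg.inv(np.array(p["pose"])); q=cv2.projectPoints(np.atleast_2d(np.array(P,float)),cv2.Rodrigues(T[:3,:3])[0],T[:3,3],np.array(p["K"]),np.array(p["distortion"]))[0]
    return q[:,0]
E
python3 - <<'E'
from h import *
p=ctrl.camera("top")
c=lambda u,v,z:np.round(bp((u/2.7+110,v/2.7+90),z,p["K"],p["distortion"],p["pose"]),4)[:2]
for n,u,v,z in[("post",340,405,.096),("battenL far",251,278,.05),("battenR far",426,272,.05),("jawfaceL",301,356,.05),("jawfaceR",381,354,.05),
 ("shim0tab",336,305,.085),("tabA",673,259,.093),("tabB",670,293,.093),("tabC",667,326,.093),
 ("rackTL",612,248,.032),("rackBL",597,388,.032),("rackBR",694,399,.032),("stopL",273,240,.055),("stopR",405,238,.055)]: print(n,c(u,v,z))
w=wrist();print(np.round(w["tool_from_camera"],3).tolist(),w["K"])
E
```

```text
post [0.4249 0.1563]
battenL far [0.5569 0.252 ]
battenR far [0.5655 0.0729]
jawfaceL [0.4773 0.1986]
jawfaceR [0.4804 0.1178]
shim0tab [0.5241 0.1627]
tabA [ 0.5734 -0.1726]
tabB [ 0.5388 -0.1683]
tabC [ 0.5057 -0.1641]
rackTL [ 0.5976 -0.1239]
rackBL [ 0.4498 -0.1045]
rackBR [ 0.439  -0.2058]
stopL [0.5959 0.2302]
stopR [0.5998 0.0948]
[[-0.001, -0.973, -0.231, 0.068], [1.0, -0.001, -0.001, -0.001], [0.0, -0.231, 0.973, -0.178], [0.0, 0.0, 0.0, 1.0]] [[287.82213832   0.         254.78752969]
 [  0.         287.82213832 187.95413222]
 [  0.           0.           1.        ]]
```

Request:
{"method": "move_arm", "body": {"increments": [[1,0,0,0,0,0,-0.14],[1,0,0,0,0,0,-0.14],[1,0,0,0,0,0,-0.135],[1,-0.457,-0.603,0,0,0,0],[1,-0.457,-0.603,0,0,0,0],[1,-0.457,-0.603,0,0,0,0],[1,-0.457,-0.603,0,0,0,0],[1,-0.457,-0.603,0,0,0,0],[1,-0.457,-0.603,0,0,0,0],[1,-0.457,-0.603,0,0,0,0],[1,-0.457,-0.603,0,0,0,0],[1,-0.457,-0.603,0,0,0,0],[1,-0.457,-0.603,0,0,0,0],[1,-0.457,-0.603,0,0,0,0],[1,-0.457,-0.603,0,0,0,0],[1,0,0,0,0,0,0],[1,0,0,0,0,0,0]]}}

```text
time_s: 2.6
ee_pos: [0.4901, 0.1605, 0.2052]
eef_rot: [3.142, -0.0, -3.104]
force: [0.2, -0.4, -0.5]
grip_width: 0.0944
grip_force: 0.0
```

```bash
python3 - <<'E'
from h import *
p=wrist(); cv2.imwrite("pics/w1.png",p["color"]);np.savez("w1.npz",K=p["K"],d=p["distortion"],T=p["pose"])
cv2.imwrite("pics/w1b.png",cv2.resize(p["color"],(800,600),interpolation=cv2.INTER_CUBIC))
E
```

```text
(no output)
```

View pics/w1b.png

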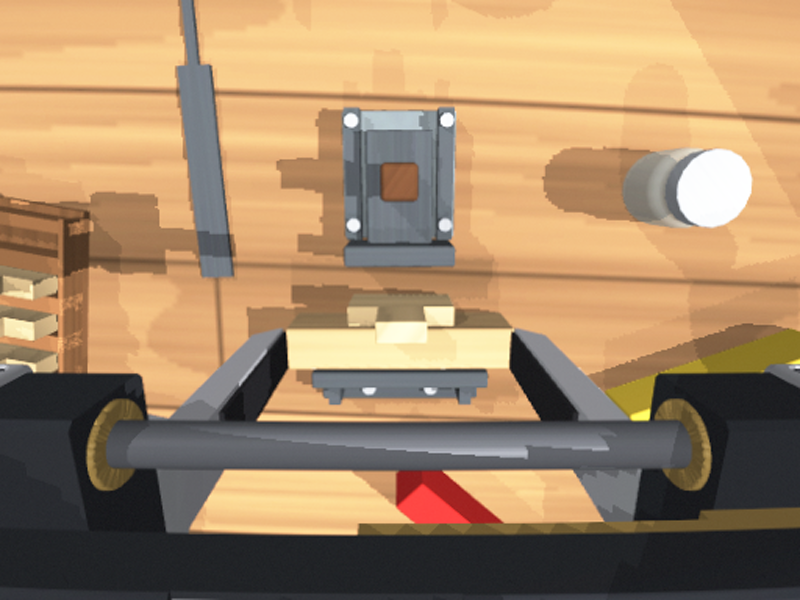

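The wrist view shows the jaw plate at (400,255) with its front edge near v=266. The batten top spans v≈327–369, shim 0 is at (400,315), and the post top is at (399,182). The gap is small, so I'll measure its edges from the intensity profiles.

```bash
python3 - <<'E'
from h import *
d=np.load("w1.npz");im=cv2.imread("pics/w1.png")
s=512/800.
c=lambda u,v,z:np.round(bp((u*s-.0,v*s),z,d["K"],d["d"],d["T"]),4)[:2]
for u in(235,240,270,275,315):
    print(u,[(v,im[v,u].tolist()) for v in range(150,242)] if 0 else ' '.join(f"{v}:{im[v,u].mean():.0f}" for v in range(152,242)))
for n,u,v,z in[("jawL",455,265,.05),("jawR",344,266,.05),("batFarR",288,370,.05),("batFarL",512,368,.05),("batNearL",512,328,.05),("batNearR",288,328,.05),("shimLowNearR",348,307,.045),("shimLowNearL",454,307,.045),("tabtopNearL",425,320,.085),("tabtopNearR",376,320,.085),("post",399,182,.096),("stopL",487,372,.055),("stopR",314,373,.055)]:print(n,c(u,v,z))
cr=im[140:250,195:320];cv2.imwrite("pics/w1c.png",cv2.resize(cr,None,fx=5,fy=5,interpolation=cv2.INTER_NEAREST))
E
```

```text
235 152:88 153:86 154:77 155:65 156:59 157:77 158:109 159:127 160:131 161:130 162:127 163:129 164:129 165:127 166:127 167:127 168:128 169:122 170:105 171:98 172:102 173:109 174:124 175:140 176:147 177:147 178:148 179:147 180:147 181:146 182:149 183:152 184:154 185:131 186:107 187:110 188:120 189:125 190:120 191:123 192:129 193:129 194:125 195:125 196:161 197:189 198:192 199:190 200:190 201:189 202:187 203:186 204:184 205:180 206:179 207:179 208:153 209:117 210:155 211:204 212:220 213:225 214:226 215:227 216:227 217:227 218:226 219:227 220:227 221:225 222:225 223:226 224:227 225:228 226:229 227:230 228:229 229:229 230:228 231:229 232:229 233:226 234:224 235:199 236:117 237:56 238:88 239:113 240:123 241:127
240 152:117 153:118 154:117 155:93 156:59 157:80 158:110 159:128 160:131 161:129 162:127 163:129 164:129 165:127 166:126 167:127 168:126 169:118 170:99 171:99 172:102 173:107 174:119 175:130 176:134 177:133 178:135 179:137 180:143 181:147 182:149 183:153 184:154 185:133 186:107 187:110 188:121 189:125 190:123 191:123 192:129 193:130 194:127 195:123 196:160 197:188 198:191 199:190 20
[... 2107 characters left out ...]
194:156 195:160 196:162 197:162 198:161 199:135 200:110 201:111 202:114 203:113 204:111 205:111 206:112 207:113 208:109 209:104 210:170 211:213 212:222 213:224 214:225 215:225 216:225 217:224 218:224 219:224 220:224 221:224 222:223 223:224 224:227 225:228 226:230 227:230 228:230 229:229 230:227 231:227 232:228 233:229 234:231 235:208 236:172 237:167 238:168 239:165 240:163 241:161
jawL [0.4776 0.2024]
jawR [0.4814 0.119 ]
batFarR [0.5669 0.075 ]
batFarL [0.5587 0.2533]
batNearL [0.5255 0.25  ]
batNearR [0.5318 0.0758]
shimLowNearR [0.5145 0.1218]
shimLowNearL [0.5115 0.2044]
tabtopNearL [0.511  0.1794]
tabtopNearR [0.5122 0.1455]
post [0.419 0.158]
stopL [0.5607 0.2325]
stopR [0.5665 0.0967]
```

View pics/w1c.png

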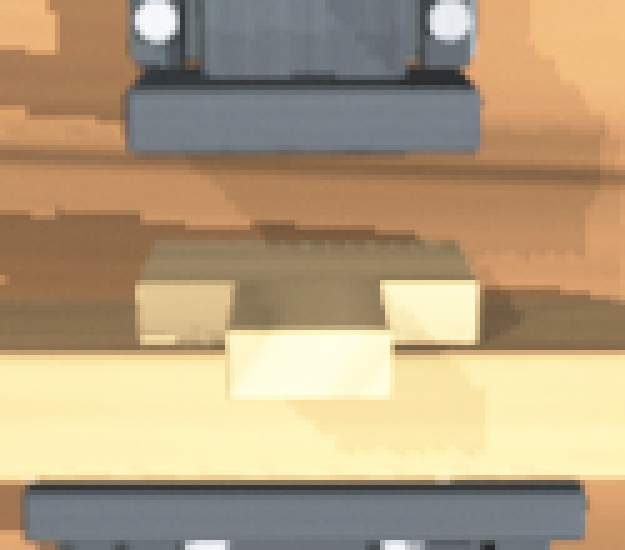

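The jaw face to batten gap is about 49 mm, of which shim 0 fills 16. That leaves about 33 mm, beyond the 30 mm stroke, and one more shim leaves 17 mm. So one shim is enough. Next I'll look at the rack.

Request:
{"method": "move_arm", "body": {"increments": [[1,0,-0.711,0,0,0,0],[1,0,-0.711,0,0,0,0],[1,0,-0.711,0,0,0,0],[1,0,-0.711,0,0,0,0],[1,0,-0.711,0,0,0,0],[1,0,-0.711,0,0,0,0],[1,0,-0.711,0,0,0,0],[1,0,-0.711,0,0,0,0],[1,0,-0.711,0,0,0,0],[1,0,0,0,0,0,0.08],[1,0,0,0,0,0,0.08],[1,0,0,0,0,0,0],[1,0,0,0,0,0,0]]}}

```text
time_s: 3.95
ee_pos: [0.5027, -0.158, 0.2056]
eef_rot: [-3.142, 0.0, 3.024]
force: [-0.2, -0.1, -0.6]
grip_width: 0.0942
grip_force: 0.0
```

```bash
python3 - <<'E'
from h import *
p=wrist(); cv2.imwrite("pics/w2.png",p["color"]);np.savez("w2.npz",K=p["K"],d=p["distortion"],T=p["pose"])
print(proj([[.5,-.164,.093]],p))
cr=p["color"][100:260,165:345];cv2.imwrite("pics/w2b.png",cv2.resize(cr,None,fx=3.7,fy=3.7,interpolation=cv2.INTER_NEAREST))
E
```

```text
[[249.35667937 185.04295397]]
```

View pics/w2b.png

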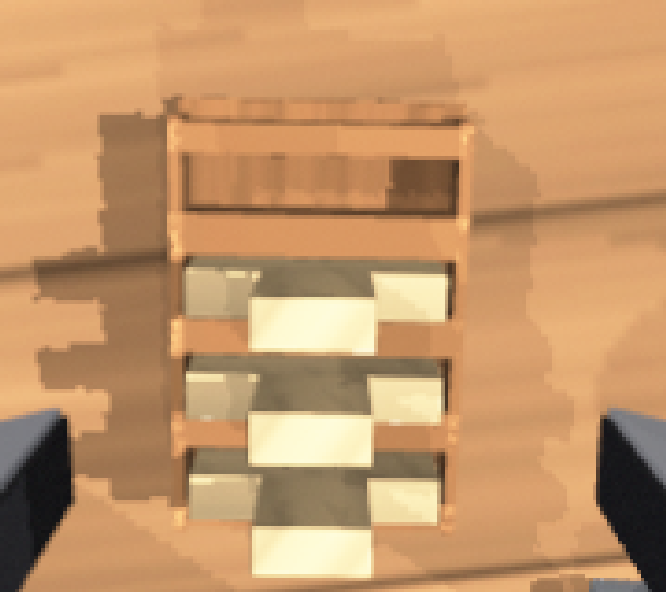

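The rack view shows the nearest shim's tab top at crop (250–377, 297–353). The other two tabs are at (311,439) and (312,552), and the empty slot is at the top.

```bash
python3 - <<'E'
from h import *
d=np.load("w2.npz")
c=lambda u,v,z:np.round(bp((u/3.7+165-.5,v/3.7+100-.5),z,d["K"],d["d"],d["T"]),4)[:2]
for a in[(313.5,325,.093),(311,439,.093),(312,552,.093),(250,325,.093),(377,325,.093),(187,295,.053),(447,297,.053),(170,134,.032),(465,130,.032),(470,134,.032)]:print(a,c(*a))
o=ctrl.get_obs();print(o["ee_pos"],o["eef_rot"])
E
```

```text
(313.5, 325, 0.093) [ 0.5024 -0.1644]
(311, 439, 0.093) [ 0.5358 -0.1693]
(312, 552, 0.093) [ 0.5709 -0.1733]
(250, 325, 0.093) [ 0.5003 -0.1821]
(377, 325, 0.093) [ 0.5045 -0.1467]
(187, 295, 0.053) [ 0.4972 -0.205 ]
(447, 297, 0.053) [ 0.5076 -0.1231]
(170, 134, 0.032) [ 0.4475 -0.206 ]
(465, 130, 0.032) [ 0.4576 -0.1103]
(470, 134, 0.032) [ 0.459  -0.1088]
[ 0.50267432 -0.15805264  0.20560034] [3.14158532e+00 2.25011173e-04 3.02419661e+00]
```

Request:
{"method": "move_arm", "body": {"increments": [[0.8,-0.01,-0.128,0.2,0,0,0.008],[0.8,0,0,0.4,0,0,0],[0.8,0,0,0.4,0,0,0],[0.8,0,0,0.4,0,0,0],[0.8,0,0,0.4,0,0,0],[0.8,0,0,0.4,0,0,0],[0.8,0,0,0.4,0,0,0],[0.8,0,0,0.28,0,0,0],[0.8,0,0,0,0,0,0],[0.2,0,0,0,0,0,0],[0.2,0,0,0,0,0,0],[0.2,0,0,0,0,0,0],[0.2,0,0,0,0,0,0],[0.2,0,0,0,0,0,0],[0.2,0,0,0,0,0,0],[0.2,0,0,0,0,0,0]], "force": 25}}

```text
time_s: 5.6
ee_pos: [0.5024, -0.1653, 0.0617]
eef_rot: [-3.142, 0.0, 3.013]
force: [-0.6, 0.9, 3.2]
grip_width: 0.0357
grip_force: 25.0
```

Request:
{"method": "move_arm", "body": {"increments": [[0.2,0,0,-0.1,0,0,0],[0.2,0,0,-0.2,0,0,0],[0.2,0,0,-0.3,0,0,0],[0.2,0,0,-0.3,0,0,0],[0.2,0,0,-0.4,0,0,0],[0.2,0,0,-0.4,0,0,0],[0.2,0,0,-0.4,0,0,0],[0.2,0,0,-0.3,0,0,0],[0.2,0,0,0,0,0,-0.09],[0.2,0,0,0,0,0,-0.082],[0.2,0,0,0,0,0,0]]}}

```text
time_s: 6.7
ee_pos: [0.5023, -0.1653, 0.1822]
eef_rot: [-3.141, 0.001, -3.097]
force: [0.4, 0.1, -0.7]
grip_width: 0.0359
grip_force: 25.0
```

Request:
{"method": "move_arm", "body": {"increments": [[0.2,-0.025,0.3,0,0,0,0],[0.2,-0.025,0.653,0,0,0,0],[0.2,-0.025,0.653,0,0,0,0],[0.2,-0.025,0.653,0,0,0,0],[0.2,-0.025,0.653,0,0,0,0],[0.2,-0.025,0.653,0,0,0,0],[0.2,-0.025,0.653,0,0,0,0],[0.2,-0.025,0.653,0,0,0,0],[0.2,-0.025,0.653,0,0,0,0],[0.2,-0.025,0.653,0,0,0,0],[0.2,0,0.353,0,0,0,0],[0.2,0,0,0,0,0,0],[0.2,0,0,0,0,0,0]]}}

```text
time_s: 8.0
ee_pos: [0.5003, 0.1618, 0.1815]
eef_rot: [-3.141, -0.0, -3.099]
force: [0.5, 0.3, -0.7]
grip_width: 0.0358
grip_force: 25.0
```

```bash
python3 - <<'E'
from h import *
p=wrist();np.savez("w3.npz",K=p["K"],d=p["distortion"],T=p["pose"])
cr=p["color"][110:260,180:340];cv2.imwrite("pics/w3.png",cr);cv2.imwrite("pics/w3b.png",cv2.resize(cr,None,fx=4,fy=4,interpolation=cv2.INTER_NEAREST))
E
```

```text
(no output)
```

View pics/w3b.png

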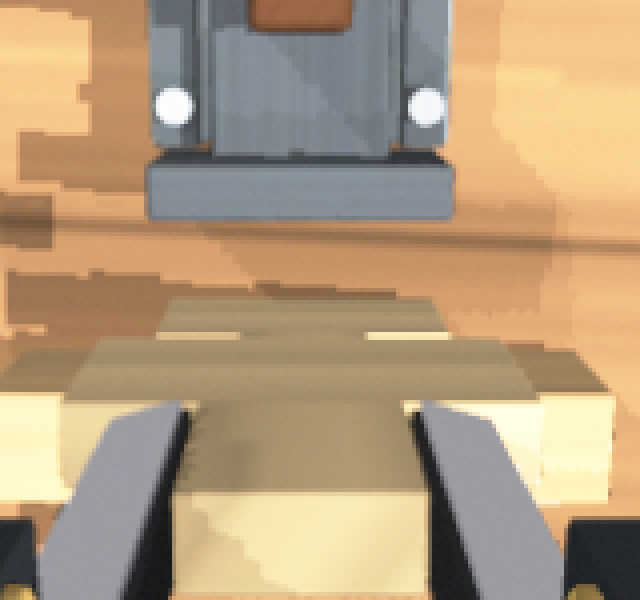

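The held shim's tab top spans crop (173–431, 492–592). The jaw's front edge is at v≈219, u 149–453, and shim 0's lower part is visible at v≈298.

```bash
python3 - <<'E'
from h import *
d=np.load("w3.npz")
c=lambda u,v,z:np.round(bp((u/4+180-.5,v/4+110-.5),z,d["K"],d["d"],d["T"]),4)[:2]
for a in[(302,492,.2128),(302,592,.2128),(173,492,.2128),(431,492,.2128),(65,401,.1728),(540,401,.1728),(149,219,.05),(453,219,.05),(172,298,.0),(432,298,.0),(157,333,.045),(452,333,.045)]:print(a,c(*a))
E
```

```text
(302, 492, 0.2128) [0.4922 0.1611]
(302, 592, 0.2128) [0.5071 0.1618]
(173, 492, 0.2128) [0.4929 0.1435]
(431, 492, 0.2128) [0.4915 0.1787]
(65, 401, 0.1728) [0.4936 0.1208]
(540, 401, 0.1728) [0.4903 0.2017]
(149, 219, 0.05) [0.4811 0.1192]
(453, 219, 0.05) [0.4777 0.2017]
(172, 298, 0.0) [0.5142 0.1205]
(432, 298, 0.0) [0.5107 0.2037]
(157, 333, 0.045) [0.5143 0.1212]
(452, 333, 0.045) [0.5108 0.2044]
```

Request:
{"method": "move_arm", "body": {"increments": [[0.2,0,0,0.2,0,0,0],[0.2,0,0,0.3,0,0,0],[0.2,0,0,0.3,0,0,0],[0.2,0,0,0.3,0,0,0],[0.2,0,0,0.3,0,0,0],[0.2,0,0,0.3,0,0,0],[0.2,0,0,0.3,0,0,0],[0.2,0,0,0.3,0,0,0],[0.2,0,0,0.14,0,0,0],[0.2,0,0,0.06,0,0,0],[0.2,0,0,0,0,0,0],[0.2,-0.03,0,0,0,0,0],[0.2,-0.03,0,0,0,0,0],[0.2,0,0,0,0,0,0]]}}

```text
time_s: 9.45
ee_pos: [0.5041, 0.1616, 0.0569]
eef_rot: [3.141, 0.001, -3.098]
force: [1.0, -0.8, -0.7]
grip_width: 0.0358
grip_force: 25.0
```

Request:
{"method": "move_arm", "body": {"increments": [[0.2,-0.02,0,0.03,0,0,0],[0.2,0,0,0.03,0,0,0],[0.2,0,0,0.01,0,0,0],[0.2,0,0,0,0,0,0]]}}

```text
time_s: 9.85
ee_pos: [0.5051, 0.1617, 0.0537]
eef_rot: [3.141, 0.001, -3.098]
force: [-3.4, -1.2, 7.7]
grip_width: 0.0357
grip_force: 25.0
```

Request:
{"method": "move_arm", "body": {"increments": [[0.6,0,0,0,0,0,0],[0.6,0,0,0,0,0,0],[0.6,0,0,0,0,0,0],[0.6,0,0,0,0,0,0],[0.6,0,0,-0.2,0,0,0],[0.6,0,0,-0.4,0,0,0],[0.6,0,0,-0.5,0,0,0],[0.6,0,0,-0.6,0,0,0],[0.6,0,0,-0.6,0,0,0],[0.6,0,0,-0.6,0,0,0],[0.6,0,0,0,0,0,0],[0.6,0,0,0,0,0,0]]}}

```text
time_s: 11.05
ee_pos: [0.5047, 0.1616, 0.1985]
eef_rot: [3.141, 0.001, -3.098]
force: [-0.1, -0.5, -0.2]
grip_width: 0.0562
grip_force: 0.0
```

```bash
python3 - <<'E'
from h import *
p=wrist();np.savez("w4.npz",K=p["K"],d=p["distortion"],T=p["pose"])
cr=p["color"][90:250,170:350];cv2.imwrite("pics/w4b.png",cv2.resize(cr,None,fx=3.7,fy=3.7,interpolation=cv2.INTER_NEAREST))
E
```

```text
(no output)
```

View pics/w4b.png

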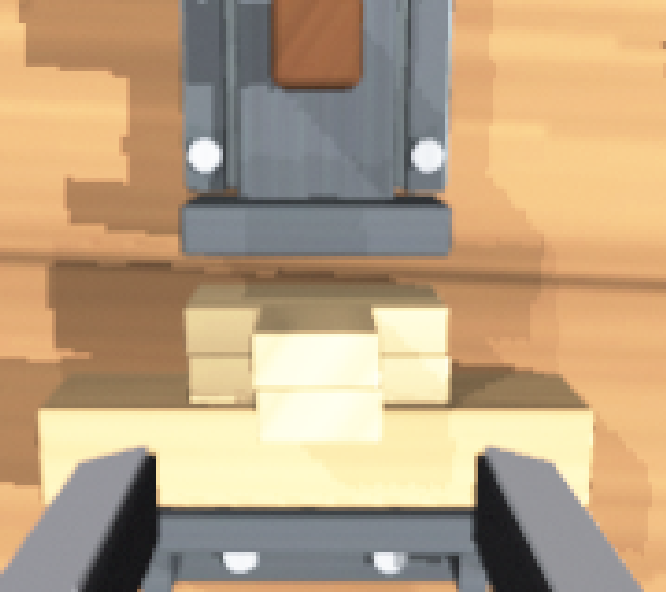

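The two shims stand face to face and centred: tab tops at (316,360) and (320,414), jaw plate u 182–451, and about 17 mm of gap left. Next is the post.

Request:
{"method": "move_arm", "body": {"increments": [[0.52,0.349,0,0,0,0,0],[0.52,0.349,0,0,0,0,0],[0.52,0.349,0,0,0,0,0],[0.52,0.349,0,0,0,0,0],[0.52,0.35,0,0,0,0,0],[0.52,0,0,0,0,0,0.143],[0.52,0,0,0,0,0,0.143],[0.52,0,0,0,0,0,0.143],[0.52,0,0,0,0,0,0.143],[0.52,0,0,0,0,0,0.143],[0.52,0,0,0,0,0,0.143],[0.52,0,0,0,0,0,0.143],[0.52,0,0,0,0,0,0.143],[0.52,0,0,0,0,0,0.143],[0.52,0,0,0,0,0,0.143],[0.52,0,0,0,0,0,0.141],[0.52,0,0,0,0,0,0],[0.52,0,0,0,0,0,0]]}}

```text
time_s: 12.9
ee_pos: [0.4172, 0.1577, 0.1973]
eef_rot: [-3.14, 0.0, 1.618]
force: [-1.1, 0.5, 0.5]
grip_width: 0.049
grip_force: 0.0
```

```bash
python3 - <<'E'
from h import *
p=wrist();o=ctrl.get_obs();print(o["ee_pos"],o["eef_rot"])
q=[proj([[.4175+a,.158+b,.096]],p)[0] for a in(-.012,.012) for b in(-.012,.012)]
im=p["color"].copy()
for x in q: cv2.circle(im,tuple(int(round(t)) for t in x),1,(0,255,0),-1)
print(np.round(q,1));cv2.imwrite("pics/w5b.png",cv2.resize(im[80:320,140:380],None,fx=2.5,fy=2.5,interpolation=cv2.INTER_NEAREST))
E
```

```text
[0.41723771 0.15779117 0.19745541] [-3.14062934e+00  2.25960482e-04  1.61780090e+00]
[[244.3 198.5]
 [245.2 175.2]
 [268.1 199.6]
 [269.5 176.3]]
```

View pics/w5b.png

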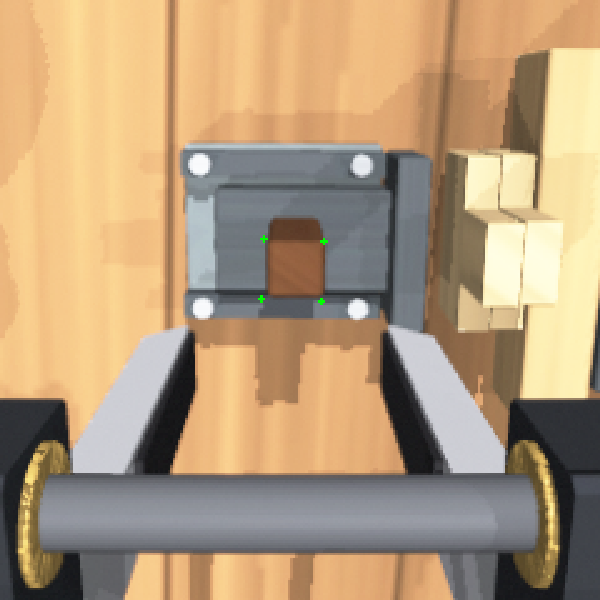

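The projected post corners sit within about 1.5 mm of the seen post top at (296,268), so I can descend and grip.

Request:
{"method": "move_arm", "body": {"increments": [[0.52,0,0.02,0.3,0,0,0],[0.52,0,0,0.4,0,0,0],[0.52,0,0,0.4,0,0,0],[0.52,0,0,0.4,0,0,0],[0.52,0,0,0.4,0,0,0],[0.52,0,0,0.4,0,0,0],[0.52,0,0,0.4,0,0,0],[0.52,0,0,0.12,0,0,0],[0.52,0,0,0,0,0,0],[0.1,0,0,0,0,0,0],[0.1,0,0,0,0,0,0],[0.1,0,0,0,0,0,0],[0.1,0,0,0,0,0,0],[0.1,0,0,0,0,0,0]], "force": 45}}

```text
time_s: 14.35
ee_pos: [0.42, 0.1581, 0.0576]
eef_rot: [3.138, -0.001, 1.614]
force: [12.6, 1.3, -5.4]
grip_width: 0.0239
grip_force: 45.0
```

Request:
{"method": "move_arm", "body": {"increments": [[0.1,0,0.06,0,0,0,0],[0.1,0,0.06,0,0,0,0],[0.1,0,0.06,0,0,0,0],[0.1,0,0.06,0,0,0,0],[0.1,0,0.04,0,0,0,0],[0.1,0,0.02,0,0,0,0],[0.1,0,0,0,0,0,0]]}}

```text
time_s: 15.05
ee_pos: [0.4336, 0.1586, 0.0576]
eef_rot: [3.141, -0.0, 1.614]
force: [-3.7, 0.4, 7.8]
grip_width: 0.0239
grip_force: 45.0
```

Request:
{"method": "move_arm", "body": {"increments": [[0.1,0,0.02,0,0,0,0],[0.1,0,0.02,0,0,0,0],[0.1,0,0.02,0,0,0,0],[0.1,0,0,0,0,0,0]]}}

```text
time_s: 15.45
ee_pos: [0.4365, 0.1587, 0.0576]
eef_rot: [3.141, -0.0, 1.614]
force: [-3.5, -1.5, 7.3]
grip_width: 0.0239
grip_force: 45.0
```

Request:
{"method": "move_arm", "body": {"increments": [[0.1,0,0.02,0,0,0,0],[0.1,0,0.02,0,0,0,0],[0.1,0,0,0,0,0,0]]}}

```text
time_s: 15.75
ee_pos: [0.4371, 0.1588, 0.0576]
eef_rot: [-3.139, 0.0, 1.614]
force: [-16.7, -1.6, 17.2]
grip_width: 0.0239
grip_force: 45.0
```

Request:
{"method": "move_arm", "body": {"increments": [[0.1,0,0.02,0,0,0,0],[0.1,0,0,0,0,0,0],[0.1,0,0,0,0,0,0]]}}

```text
time_s: 16.05
ee_pos: [0.4371, 0.1587, 0.0575]
eef_rot: [-3.136, 0.0, 1.614]
force: [-25.5, -1.3, 23.3]
grip_width: 0.0239
grip_force: 45.0
```

```bash
python3 - <<'E'
from h import *
p=wrist();cv2.imwrite("pics/w6b.png",cv2.resize(p["color"],(760,570)))
o=ctrl.get_obs();print(o["ee_pos"],o["force"])
E
```

```text
[0.4370882  0.15875012 0.05752706] [-25.31147995  -2.42210083  23.36928492]
```

View pics/w6b.png

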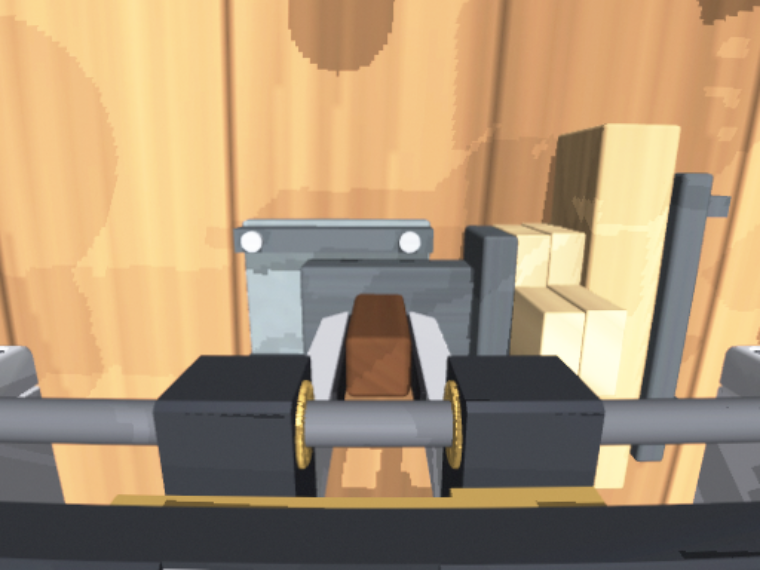

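The jaw plate, both shims, batten and stop are stacked in contact. The thin strip at (650,300) is explained by the stop standing 5 mm taller than the batten. The push is 25 N at about 17 mm of travel, as predicted.

```bash
python3 -c "
from station import ctrl
print(ctrl.hand_in())"
```

```text
the job is handed in; nothing more can be done
None
```

I added one shim, which was all the gap needed, and handed the job in with the jaw held in by its post at about 17 mm of travel and 25 N, squeezing shims and batten against the stop; the other two shims are still in the rack.

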